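# Make up the brewer's and the taster's kit trays for a cupping

### The job

Make up the two kit trays for the next cupping from the things lying on the table: the sample tin, the timer and the marker go on the brewer's tray (the one with two square recesses), the cupping spoon and the pencil on the taster's tray (the one with two long recesses). Lay each thing flat and fully down in the recess made for it - tin and timer may take either square recess, tin upright and timer display up, spoon mouth up with its bowl in the wide end - and leave the two cupping bowls that stand just behind the stock where they are.

Things in the scene. Friction and masses are not known exactly. Their poses are not given: they have to be found in the camera images.
- tin_mid (a point): Square tinplate sample tin, closed lid, 0.14 kg: 62 mm (own x) by 64 mm (own y), 52 mm tall. The point is its centre, 26 mm above its underside; z up. A lip juts 6 mm from the lid on own -x and a hinge on +x, so grasp it across own y. Starts on the table.
- timer_mid (a point): Flat white brew timer with a small display, 64 mm (own x) by 68 mm (own y), 16 mm high, 0.085 kg, lying on its back. The point is its centre, 7 mm above what it rests on; z is up. Grasp it across own x or y by its sides. It starts on the table top.
- spoon_neck (a point): Steel cupping spoon, 192 mm long, 60 g, mouth up. The point is on the handle near its balance, 15 mm above what it rests on; z up. Own x runs along it: the round bowl (43 mm wide, 12 mm high) is centred 46 mm towards -x, the handle's end 124 mm towards +x. Here the handle is 8 mm wide, 3 mm thick, arched, free beneath; its end is 13 mm wide. Starts on the table.
- marker_mid (a point): White felt marker with a black cap, 136 mm long (own y), 17 mm thick, 18 g, lying flat; it does not roll. The point is its centre, 8.5 mm above what it rests on. It starts on the table top.
- pencil_mid (a point): Green hexagonal pencil, 175 mm long (own y), 8 mm thick, 12 g, lying flat. The point is its centre, 4 mm above what it rests on. It starts on the table top.
- brew_tray: Brewer's tray: wood, 236 (own x) by 164 (own y) by 17 mm thick, fixed; three felt-lined recesses, 6 mm deep, floors 11 mm above its underside. Origin: centre of underside, z up. Two square ones, 82 by 82 mm, centred at own (x, y) (58, 27) and (-58, 27) mm: tin and timer, either way. Long one, 152 mm along x by 34 mm, at (0, -54): marker, either way round.
- taster_tray: Taster's tray: same wood and size, fixed; two long recesses. Origin: centre of underside, z up. Spoon recess at own (0, 30) mm, 208 mm along x, floor 11 mm up: keyhole, its -x end a 60 by 60 mm pocket for the bowl, the rest a channel 30 mm wide; spoon home = neck point at (-28, 30). Pencil recess at (0, -52), 191 by 26 mm, floor 13.5 mm up; either way round.
- bowl_a: White porcelain cupping bowl, black inside, 92 mm across and 60 mm high, standing loose at the back left of the stock. Origin: the centre of its underside. Not to be disturbed.
- bowl_b: White porcelain cupping bowl of coffee, 92 mm across and 60 mm high, standing loose at the back right of the stock. Origin: the centre of its underside. Not to be disturbed.

How it is judged:
At the end, for the whole second after the job is handed in: Tin and timer level in the two square recesses, marker in the long one, spoon level in its keyhole, pencil in its groove: each down on the felt (within 2.5 mm, pencil 1.3 mm), within 12 mm of its home point along x and y, in line with the recess; all released and at rest (((x of tin_mid in the frame of brew_tray between 0.046 and 0.07 m and y of tin_mid in the frame of brew_tray between 0.015 and 0.039 m and z of tin_mid in the frame of brew_tray between 0.032 and 0.0395 m and x of timer_mid in the frame of brew_tray between -0.07 and -0.046 m and y of timer_mid in the frame of brew_tray between 0.015 and 0.039 m and z of timer_mid in the frame of brew_tray between 0.013 and 0.0205 m) or (x of tin_mid in the frame of brew_tray between -0.07 and -0.046 m and y of tin_mid in the frame of brew_tray between 0.015 and 0.039 m and z of tin_mid in the frame of brew_tray between 0.032 and 0.0395 m and x of timer_mid in the frame of brew_tray between 0.046 and 0.07 m and y of timer_mid in the frame of brew_tray between 0.015 and 0.039 m and z of timer_mid in the frame of brew_tray between 0.013 and 0.0205 m)) and angle between each of tin_mid, timer_mid's own z axis and vertical below 0.06 rad and x of marker_mid in the frame of brew_tray between -0.012 and 0.012 m and y of marker_mid in the frame of brew_tray between -0.066 and -0.042 m and z of marker_mid in the frame of brew_tray between 0.0145 and 0.022 m and angle between the y axis of marker_mid and the x axis of brew_tray, either way round below 0.2 rad and x of spoon_neck in the frame of taster_tray between -0.04 and -0.016 m and y of spoon_neck in the frame of taster_tray between 0.018 and 0.042 m and z of spoon_neck in the frame of taster_tray between 0.021 and 0.0285 m and angle between spoon_neck's own z axis and vertical below 0.025 rad and angle between the x axis of spoon_neck and the x axis of taster_tray, either way round below 0.15 rad and x of pencil_mid in the frame of taster_tray between -0.012 and 0.012 m and y of pencil_mid in the frame of taster_tray between -0.064 and -0.04 m and z of pencil_mid in the frame of taster_tray between 0.0125 and 0.0188 m and angle between the y axis of pencil_mid and the x axis of taster_tray, either way round below 0.15 rad and linear speed of each of tin, timer, spoon, marker, pencil below 0.02 m/s); the robot touches nothing.
It fails at once if a loose cupping bowl is pushed more than 20 mm or tipped (distance of any of bowl_a, bowl_b from where it was at the start of the episode above 0.02 m or angle between any of bowl_a, bowl_b's own z axis and vertical above 0.35 rad).
It also fails if it takes over 115 s, if anything falls off the work surface, if the arm or the gripper's body presses on something with over 40 N, if the wrist force passes 120 N, or if a joint passes its speed limit or range.

### The arm

A 6-joint arm with a two-finger parallel gripper is mounted at the origin on a cart in front of the work surface, level with it; the furniture and walls round the work are solid. World frame = base frame: x ahead of the robot, y to its left, z up, the work surface at z = 0. Lengths are in m, angles in rad, forces in N, time in s.
With the tool pointing down it reaches from about 0.25 to 0.775 m from the base axis. Payload 4 kg.
Tool frame: the origin (TCP) lies between the finger pads; the fingertips stand 14 mm ahead of it and the grasp point (between the pads) lies 5 mm behind it; z points along the fingers, y is the line along which they close (so a half turn about z gives the same grasp; the last joint's range is limited). The gripper opens to 94 mm and grips with 3 to 60 N. Pads are 16 mm wide; open, the fingers measure 119 mm over their backs; the gripper's body (75 mm by 177 mm) begins 78 mm behind the grasp point.
Start: joints at [-1.397, 0.087, 1.371, -0, 1.684, -0.103], TCP at [0.15, -0.529, 0.22] pointing down, gripper open.
Joint ranges: [-3.1, 3.1], [-0.76, 2.03], [0.27, 2.55], [-1.08, 4.22], [0.17, 2.65], [-2.57, 2.57]. Speed limits (rad/s): [2.79, 2.79, 3.14, 3.14, 3.14, 3.14].

### API

Orientations are given as [roll, pitch, yaw] about the fixed x, y, z axes, in that order (R = Rz(yaw) Ry(pitch) Rx(roll)).
In Python, from bench import robot, snapshot gives the robot as it stands.
- The arm moves only by the tool carry_out, never from a script. Its argument "motion" is text: rows parted by semicolons, each of 4 numbers parted by spaces: the shift along the tool's x, y, z each as a share of 0.15 m, from -1 to 1, then the turn about the tool's z as a share of 180 degrees, from -1 to 1. A call has exactly 8 rows; each row is the pose to reach, as a shift and turn from the pose commanded when the call began, along the tool's axes at that moment, turning the shorter way round; what a row does not reach only later rows make up. A row lasts 1/10 s, in which the tool goes at most 50 mm and 8.59 degrees, less where a joint would pass 70% of its speed; a pose out of reach is approached as far as the arm can. A call with a number of a shift or a turn outside -1 to 1 is refused whole. A call with a gripper value outside its range is refused whole. "grip" is the opening, from -1 (shut) to 1 (fully open), set as the call begins (left out, the last holds). The fingers move at their own pace and stop on an object; the grip force is fixed at half the most. Time passes only in rows, so rows that repeat a pose let the fingers close, or fill a call up. It gives the time, the measured TCP pose, the force, the opening and the grip force at its end, in the units of the state.
- robot.get_obs(): the state, without advancing time (a new reading comes with each control period).
- snapshot(name): name is "side" or "top"; returns a dict with "image" (384x512x3 uint8, red, green, blue), "fx", "fy", "cx", "cy" (pixels), "distortion" ([k1, k2, p1, p2, k3] as OpenCV has them; the pictures are not rectified), "pose" (4x4, takes a point from camera to world coordinates). Camera axes: x right, y up, looking along -z (the intrinsics and any distortion apply to the point x, -y, -z); pixel columns grow to the right and rows downward; lengths in m; the calibration is good to about 2 mm. A picture is of the moment at which its call begins. There is no depth.
- robot.close_job(): hands the job in; it is judged then, once.
The state is a dict: "time": time; "joint_positions": joint angles; "qvel": joint speeds; "joint_torque": joint torques, N m; "tool_pos": TCP position; "ee_rot": TCP orientation; "wrist_force": force on the tool from outside, world axes, zero at the start; "wrist_torque": the same for the moment, N m; "width": finger opening in m; "finger_force": force on a finger pad.
Only numpy, scipy, OpenCV 4.12 (cv2) and the standard library are available. Lean on these libraries where they do the work, as an engineer would, in place of code of your own. Each camera call takes 0.05 s, during which the arm holds its last target. There are 200 camera calls.

## Working session

There is one attempt and no reset: what is moved stays moved. The work goes in short steps, Python scripts to look and compute and a tool call to move; the robot and the scene stay as the last step left them, time stands still between calls to the robot, and variables do not carry over. Pictures are saved under pics/ and viewed, at most 17 in all, crops included, and the job is handed in when it is done.

Besides the shell and the picture viewer there is one more tool, called after "Call:" as name(argument=value, ...) on one line, values as JSON. carry_out: Moves the arm, as the interface text tells. Shift numbers are shares of 0.15 m and turn numbers shares of 180 degrees, none past 1 either way. Its arguments: {"type":"object","properties":{"motion":{"type":"string"},"grip":{"type":"number"}},"required":["motion"]}

```bash
ls; mkdir -p pics; python3 - <<'E'
from bench import robot, snapshot
import cv2
for n in("top","side"):
    s=snapshot(n); cv2.imwrite(f"pics/{n}0.png",s["image"][:,:,::-1]); print(n,s["fx"],s["fy"],s["cx"],s["cy"],s["distortion"],s["pose"].tolist() if hasattr(s["pose"],'tolist') else s["pose"])
print(robot.get_obs())
E
```

```text
pics
top 398.9877980505824 398.9877980505824 259.4635870239017 187.7812118076937 [0.03126396 0.         0.         0.         0.        ] [[-0.009182878838146204, 0.9981527738092517, -0.06005593120700273, 0.5211140626101001], [-0.9999356757507384, -0.009565940931148346, -0.006094024533576268, -0.06670286130554115], [-0.00665725898234208, 0.05999610746538561, 0.9981764112579716, 0.9480042940223373], [0.0, 0.0, 0.0, 1.0]]
side 469.94412842245214 469.94412842245214 256.6818626708562 191.06921637507844 [-0.07594834  0.          0.          0.          0.        ] [[-0.9990324168277185, -0.025975206990137344, 0.03548969919831855, 0.6350093654727439], [0.043977551600855355, -0.5817037043625581, 0.8122110411008161, 0.9187879572395901], [-0.0004528604218938386, 0.8129859094428987, 0.5822831836527148, 0.7750005640157898], [0.0, 0.0, 0.0, 1.0]]
{'time': 0.1, 'joint_positions': array([-1.39706417e+00,  8.78529662e-02,  1.37208481e+00,  2.70314718e-06,
        1.68358580e+00, -1.03112996e-01]), 'qvel': array([-0.00177718, -0.00209497, -0.00298287,  0.00113488,  0.00107711,
        0.001251  ]), 'joint_torque': array([ 2.11857252e-03, -3.41252553e+01, -3.03300655e+01,  7.19745504e-02,
        3.04108928e-02, -9.51707671e-05]), 'tool_pos': array([ 0.15023696, -0.52860529,  0.21844585]), 'ee_rot': array([-3.13967226e+00, -2.01422659e-04,  2.76845262e-01]), 'wrist_force': array([-0.68177275,  0.52412984,  0.14972414]), 'wrist_torque': array([ 0.00294115,  0.03315322, -0.03244073]), 'finger_force': 0.0, 'width': 0.09431876554156683}
```

View pics/top0.png

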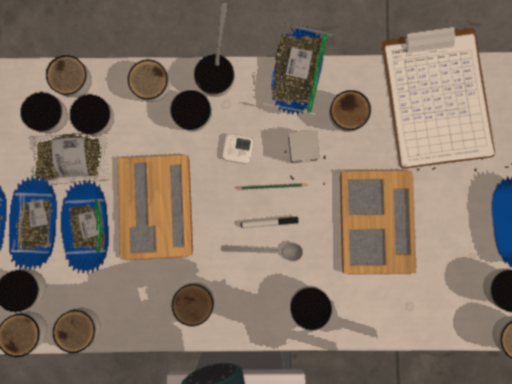

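View pics/side0.png

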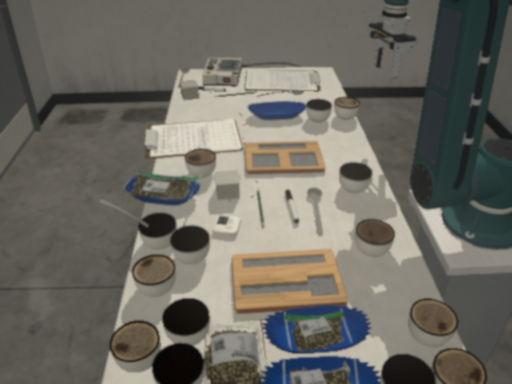

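```bash
cat > h.py <<'E'
import numpy as np, cv2
from bench import robot, snapshot
def cam(n):
    s=snapshot(n); s["K"]=np.array([[s["fx"],0,s["cx"]],[0,s["fy"],s["cy"]],[0,0,1]]); s["D"]=np.array(s["distortion"],float); s["P"]=np.array(s["pose"]); return s
def cast(s,px,z):
    u=cv2.undistortPoints(np.array(px,float).reshape(-1,1,2),s["K"],s["D"]).reshape(-1,2)
    d=np.c_[u[:,0],-u[:,1],-np.ones(len(u))]@s["P"][:3,:3].T; o=s["P"][:3,3]
    return (o+d*((z-o[2])/d[:,2])[:,None])
def proj(s,p):
    q=(np.array(p,float).reshape(-1,3)-s["P"][:3,3])@s["P"][:3,:3]; q[:,1:]*=-1
    return cv2.projectPoints(q,np.zeros(3),np.zeros(3),s["K"],s["D"])[0].reshape(-1,2)
def rect(s,mask,z):
    "largest blob in mask -> world min-area rect on plane z: centre, sizes, angle of long axis (deg), centroid"
    c=max(cv2.findContours(mask.astype(np.uint8),cv2.RETR_EXTERNAL,cv2.CHAIN_APPROX_NONE)[0],key=cv2.contourArea)
    w=cast(s,c.reshape(-1,2),z)[:,:2]
    (cx,cy),_,_=r=cv2.minAreaRect((w*1000).astype(np.float32)); b=cv2.boxPoints(r)
    e=[b[1]-b[0],b[2]-b[1]]; e.sort(key=np.linalg.norm); l=[np.linalg.norm(v) for v in e]
    a=np.degrees(np.arctan2(e[1][1],e[1][0]))%180
    m=cv2.moments((w*1000).astype(np.float32)); 
    return dict(c=np.round([cx,cy],1),size=np.round(l,1),ang=round(float(a),1),cen=np.round([m['m10']/m['m00'],m['m01']/m['m00']],1),px=np.round(c.reshape(-1,2).mean(0)))
def win(m,x0,y0,x1,y1):
    o=np.zeros_like(m); o[y0:y1,x0:x1]=m[y0:y1,x0:x1]; return o
E
python3 - <<'E'
from h import *
s=cam("top"); im=s["image"]; hsv=cv2.cvtColor(im,cv2.COLOR_RGB2HSV); H,S,V=cv2.split(hsv)
c=im[120:275,105:425][:,:,::-1]; cv2.imwrite("pics/c1.png",cv2.resize(c,None,fx=2.5,fy=2.5,interpolation=cv2.INTER_CUBIC))
wood=(S>90)&(H<25)
print("taster",rect(s,win(wood,110,145,200,270),.017)); print("brew",rect(s,win(wood,330,160,425,280),.017))
for p in [(304,146),(290,146),(304,180),(238,149),(228,150),(230,135),(291,251),(250,249),(250,255),(271,186),(268,221),(260,221),(290,220),(366,196),(366,247),(401,221),(143,239),(177,205),(140,190)]: print(p,hsv[p[1],p[0]])
E
```

```text
taster {'c': array([536., 184.]), 'size': array([169.4, 239.8], dtype=float32), 'ang': 2.5, 'cen': array([536.1, 184.2]), 'px': array([154., 207.])}
brew {'c': array([ 497.5, -333.1]), 'size': array([168.7, 238.5], dtype=float32), 'ang': 0.1, 'cen': array([ 497.2, -333. ]), 'px': array([378., 222.])}
(304, 146) [ 15  49 165]
(290, 146) [ 14  55 135]
(304, 180) [ 14  53 187]
(238, 149) [ 15  51 174]
(228, 150) [ 16  51 189]
(230, 135) [ 15  52 196]
(291, 251) [ 14  46 132]
(250, 249) [ 15  46 123]
(250, 255) [ 14  52 190]
(271, 186) [56 90 82]
(268, 221) [ 15  55 173]
(260, 221) [ 15  54 160]
(290, 220) [ 6 40 32]
(366, 196) [ 14  35 110]
(366, 247) [ 13  33 108]
(401, 221) [ 13  33 108]
(143, 239) [ 13  32 113]
(177, 205) [ 11  33 108]
(140, 190) [ 13  32 112]
```

View pics/c1.png

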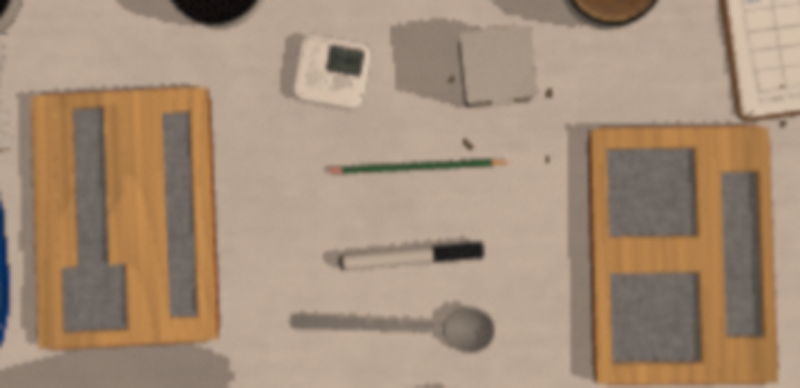

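```bash
python3 - <<'E'
from h import *
s=cam("top"); t=cam("side")
a=cv2.resize(s["image"][120:175,215:335],None,fx=6,fy=6,interpolation=cv2.INTER_CUBIC)
b=cv2.resize(t["image"][160:245,200:330],(720,270*720//500+82),interpolation=cv2.INTER_CUBIC) if 0 else cv2.resize(t["image"][165,None] if 0 else t["image"][165:215,205:325],None,fx=5,fy=5,interpolation=cv2.INTER_CUBIC)
b=cv2.copyMakeBorder(b,0,0,0,a.shape[1]-b.shape[1],cv2.BORDER_CONSTANT)
cv2.imwrite("pics/c2.png",np.vstack([a,b])[:,:,::-1])
im=s["image"]; hsv=cv2.cvtColor(im,cv2.COLOR_RGB2HSV); H,S,V=cv2.split(hsv); 
V=cv2.GaussianBlur(V,(0,0),.6)
print("pencil",rect(s,win((V<145)&(H>25),225,175,320,195),.004))
print("marker cap",rect(s,win(V<110,272,210,305,232),.0085))
print("spoon",rect(s,win(V<160,215,235,310,268),.006))
print("bowl",rect(s,win(V<160,276,235,310,268),.010))
print("handle",rect(s,win(V<155,215,235,272,268),.010))
print("display",rect(s,win(V<125,231,135,253,155),.016))
rec=(S<42)&(V<135)&(V>85)
print("sq1",rect(s,win(rec,345,175,387,217),.011)); print("sq2",rect(s,win(rec,345,225,387,268),.011)); print("long",rect(s,win(rec,390,180,412,262),.011))
print("pencilrec",rect(s,win(rec,165,160,187,252),.0135)); print("spoonrec",rect(s,win(rec,126,158,158,255),.011)); print("pocket",rect(s,win(rec,126,227,158,255),.011))
for r in (140,146,152): print(r, V[r,280:326])
for c in (298,304,310): print(c, V[124:170,c])
for r in (143,149,155): print(r,V[r,212:260])
for c in (232,238,246): print(c,V[128:168,c])
for c in (245,255,265): print(c,V[212:232,c])
print(V[222,232:304])
E
```

```text
pencil {'c': array([581.3, -88.3]), 'size': array([  6.8, 137.7], dtype=float32), 'ang': 92.2, 'cen': array([581.4, -89.3]), 'px': array([271., 186.])}
marker cap {'c': array([ 500.1, -126. ]), 'size': array([16.4, 44.6], dtype=float32), 'ang': 89.5, 'cen': array([ 500.8, -125.4]), 'px': array([288., 220.])}
spoon {'c': array([439. , -65.5]), 'size': array([ 45.3, 190.6], dtype=float32), 'ang': 81.3, 'cen': array([432. , -88.2]), 'px': array([263., 249.])}
bowl {'c': array([ 431. , -129.8]), 'size': array([43.5, 61.3], dtype=float32), 'ang': 63.2, 'cen': array([ 430.1, -130. ]), 'px': array([290., 251.])}
handle {'c': array([435.8, -28.3]), 'size': array([ 14.4, 117. ], dtype=float32), 'ang': 87.8, 'cen': array([435.6, -24. ]), 'px': array([246., 249.])}
display {'c': array([680.8, -22.2]), 'size': array([23.7, 31.4], dtype=float32), 'ang': 78.0, 'cen': array([681., -22.]), 'px': array([243., 144.])}
sq1 {'c': array([ 554.7, -307.9]), 'size': array([72.6, 74.9], dtype=float32), 'ang': 89.4, 'cen': array([ 554.9, -308. ]), 'px': array([365., 196.])}
sq2 {'c': array([ 438.7, -308.3]), 
[... 2835 characters left out ...]
184 184 184 183 184 191 182 143  98  74  64  60  57  59
  64  69  75 103 153 189 202 204 206 210 213 213 213 213 213 210 198 182
 177 179 180 180]
245 [184 183 183 184 186 186 179 160 143 138 151 170 182 184 177 172 178 186
 188 188]
255 [183 184 185 185 184 176 158 143 140 151 169 181 183 178 172 178 185 188
 189 189]
265 [186 186 187 187 182 167 151 144 151 167 178 182 177 172 177 184 188 188
 189 189]
[185 177 159 146 143 142 141 135 121 112 125 140 147 151 154 156 158 160
 161 163 165 167 168 169 170 172 173 174 175 176 176 177 177 178 179 180
 180 181 181 181 181 181 182 181 177 155 103  54  36  33  35  35  36  35
  38  39  41  45  46  47  50  54  57  60  65  87 131 170 185 187 187 188]
```

View pics/c2.png

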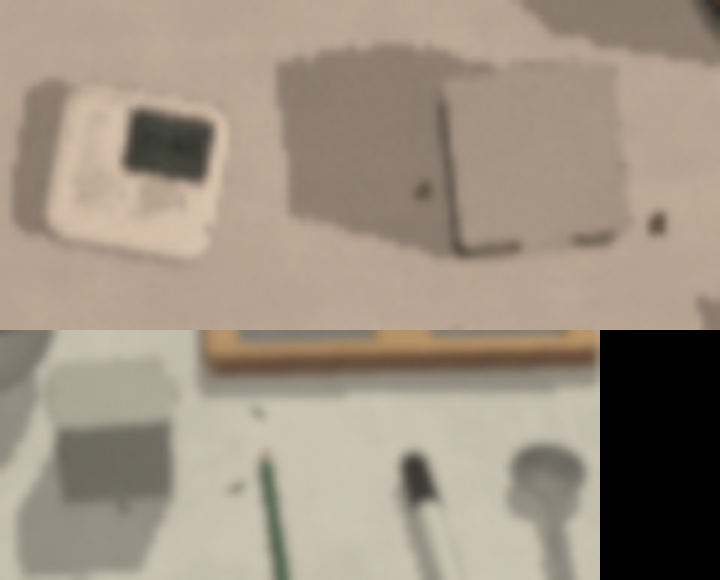

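```bash
python3 - <<'E'
from h import *
s=cam("top"); im=s["image"]; hsv=cv2.cvtColor(im,cv2.COLOR_RGB2HSV); H,S,V=cv2.split(hsv)
def seg(n,a,b,z):
    w=cast(s,[a,b],z)*1000; d=w[1]-w[0]; print(n,"mid",w.mean(0)[:2].round(1),"len",np.linalg.norm(d).round(1),"ang",np.degrees(np.arctan2(d[1],d[0])).round(1))
seg("marker",(298,219.2),(241,223.8),.0085); seg("pencil",(307.8,184.4),(235,188),.004)
seg("tinL",(290.8,152),(289.7,140),.052); seg("tinR",(318.75,152),(318.3,140),.052)
# tin edge fits
def sub(v,lev):  # first crossing
    k=np.where((v[:-1]-lev)*(v[1:]-lev)<=0)[0][0]; return k+(lev-v[k])/(v[k+1]-v[k]+1e-9)
Vf=V.astype(float)
def line(n,pts,z):
    w=cast(s,pts,z)[:,:2]*1000; vx,vy,x,y=cv2.fitLine(w.astype(np.float32),cv2.DIST_HUBER,0,.01,.01).ravel(); print(n,"c",w.mean(0).round(1),"ang",(np.degrees(np.arctan2(vy,vx))%180).round(1))
line("tin L",[(288.5+sub(Vf[r,288:293][::1][1:],143)+.5,r) for r in range(136,157)],.052)
line("tin R",[(316+sub(Vf[r,316:324],174),r) for r in range(134,154)],.052)
line("tin T",[(c,128+sub(Vf[128:134,c],174)) for c in range(296,316)],.052)
line("tin B",[(c,157+sub(Vf[157:164,c],160)) for c in list(range(294,299))+list(range(309,315))],.052)
m=win((V>192)|((V<150)&(H>20)&(S<60)),220,132,255,166).astype(np.uint8)
m=win(V>193,222,132,256,166).astype(np.uint8)+0; m[136:154,236:252]=1
m=cv2.morphologyEx(m,cv2.MORPH_OPEN,np.ones((3,3)))
print("timer",rect(s,m,.014))
for c in range(276,302,2):
    k=np.where(V[235:268,c]<158)[0]; print(c,235+k.min() if len(k) else 0,235+k.max() if len(k) else 0,end="; ")
c=max(cv2.findContours(win(V<158,281,235,310,268).astype(np.uint8),0,1)[0],key=cv2.contourArea)
(x,y),r=cv2.minEnclosingCircle(c); print("\nbowl",x,y,r,cast(s,[(x,y)],.011)*1000)
h=[(q,235+np.where(V[235:268,q]<155)[0].mean()) for q in range(226,272,3)]; line("handle",h,.012); print(V[249,215:232])
for b in [(190,110,.06),(350,110,.06)]: print("bowl",cast(s,[b[:2]],b[2])*1000)
for _ in range(3): print(robot.get_obs()["tool_pos"])
E
```

```text
marker mid [498.2 -83.8] len 134.1 ang 94.1
pencil mid [581.4 -89.2] len 172.7 ang 92.3
tinL mid [ 669.  -131.7] len 27.4 ang 4.4
tinR mid [ 668.3 -195.5] len 27.3 ang 1.1Traceback (most recent call last):
  File "<stdin>", line 13, in <module>
  File "<stdin>", line 9, in sub
IndexError: index 0 is out of bounds for axis 0 with size 0
```

```bash
python3 - <<'E'
from h import *
s=cam("top"); im=s["image"]; hsv=cv2.cvtColor(im,cv2.COLOR_RGB2HSV); H,S,V=cv2.split(hsv)
Vf=V.astype(float)
def sub(v,lev):
    k=np.where((v[:-1]<lev)!=(v[1:]<lev))[0]
    return k[-1]+(lev-v[k[-1]])/(v[k[-1]+1]-v[k[-1]]) if len(k) else np.nan
def line(n,pts,z):
    p=np.array(pts); p=p[~np.isnan(p).any(1)]
    w=cast(s,p,z)[:,:2]*1000; vx,vy,x,y=cv2.fitLine(w.astype(np.float32),cv2.DIST_HUBER,0,.01,.01).ravel(); print(n,len(p),"c",np.round([x,y],1),"ang",(np.degrees(np.arctan2(vy,vx))%180).round(1))
line("tin L",[(286+sub(Vf[r,286:294],143),r) for r in range(136,157)],.052)
line("tin R",[(314+sub(Vf[r,314:323],174),r) for r in range(134,154)],.052)
line("tin T",[(c,126+sub(Vf[126:134,c],174)) for c in range(296,314)],.052)
line("tin B",[(c,156+sub(Vf[156:161,c],160)) for c in list(range(294,299))+list(range(309,315))],.052)
m=win(V>193,222,132,256,166).astype(np.uint8); m[136:154,236:251]=1
m=cv2.morphologyEx(m,cv2.MORPH_OPEN,np.ones((3,3)))
print("timer",rect(s,m,.014))
k=max(cv2.findContours(win(V<158,281,235,310,268).astype(np.uint8),0,1)[0],key=cv2.contourArea)
(x,y),r=cv2.minEnclosingCircle(k); print("bowl",x,y,r,cast(s,[(x,y)],.011)*1000)
line("handle",[(q,235+np.where(V[235:262,q]<155)[0].mean()) for q in range(226,272,3)],.012); print(V[248,215:232])
for b in [(190,110),(350,110)]: print("bowl",cast(s,[b],.06)*1000)
E
```

```text
tin L 21 c [ 669.5 -131.7] ang 4.6
tin R 20 c [ 669.2 -195.3] ang 5.2
tin T 18 c [ 706.2 -164. ] ang 90.6
tin B 11 c [ 640.8 -162.4] ang 95.6
timer {'c': array([673.4, -11.5]), 'size': array([63.3, 63.9], dtype=float32), 'ang': 78.8, 'cen': array([671.8, -11.7]), 'px': array([238., 148.])}
bowl 291.0172424316406 249.84483337402344 12.132564544677734 [[ 432.07535394 -133.09411055   11.        ]]
handle 16 c [435.  -41.1] ang 87.4
[188 188 187 188 182 163 134 117 116 115 117 117 116 118 117 117 118]
bowl [[751.66524935  93.66895358  60.        ]]
bowl [[ 747.62649154 -266.2632851    60.        ]]
```

```bash
cat > plan.py <<'E'
# usage: plan.py x y z yaw ; x y z yaw ...  (mm, deg) -> rows, tracking commanded pose in pose.txt
import sys,numpy as np,os
p=np.loadtxt("pose.txt") if os.path.exists("pose.txt") else np.array([150,-529,220,15.86])
for t in " ".join(sys.argv[1:]).split(";"):
    t=np.array(t.split(),float)
    while True:
        a=np.radians(p[3]); d=t-p; d[3]=(d[3]+180)%360-180
        R=np.array([[np.cos(a),np.sin(a),0],[np.sin(a),-np.cos(a),0],[0,0,-1]])
        s=R@d[:3]/150; k=min(1,1/max(1e-9,abs(s).max())); n=-d[3]/180; 
        s=np.round(s*k,3); n=round(float(np.clip(n,-.36,.36)),3)
        p[:3]+=R.T@s*150; p[3]-=n*180
        print(*s,n,"->",p.round(1))
        e=t-p; e[3]=(e[3]+180)%360-180
        if abs(e).max()<.5: break
np.savetxt("pose.txt",p)
E
python3 plan.py "498 -84 120 94.1"
```

```text
1.0 -0.73 0.219 -0.36 -> [ 264.4 -382.7  187.2   80.7]
1.0 0.547 0.202 -0.075 -> [ 369.7 -248.   156.8   94.2]
1.0 0.907 0.239 0.0 -> [494.5 -88.5 121.   94.2]
0.028 0.026 0.007 0.0 -> [498.1 -84.  120.   94.2]
```

Call:
carry_out(motion="1 -0.73 0.219 -0.36; 1 -0.73 0.219 -0.36; 1 -0.73 0.219 -0.36; 1 -0.73 0.219 -0.36; 1 -0.73 0.219 -0.36; 1 -0.73 0.219 -0.36; 1 -0.73 0.219 -0.36; 1 -0.73 0.219 -0.36", grip=-0.04)

```text
time: 1.15
tool_pos: [0.2648, -0.3825, 0.1867]
ee_rot: [3.141, 0.0, 1.413]
wrist_force: [-0.6, 0.6, -0.6]
width: 0.0451
finger_force: 0.0
```

Call:
carry_out(motion="1 0.547 0.202 -0.075; 1 0.547 0.202 -0.075; 1 0.547 0.202 -0.075; 1 0.547 0.202 -0.075; 1 0.547 0.202 -0.075; 1 0.547 0.202 -0.075; 1 0.547 0.202 -0.075; 1 0.547 0.202 -0.075")

```text
time: 1.95
tool_pos: [0.3695, -0.2492, 0.1567]
ee_rot: [3.141, 0.001, 1.641]
wrist_force: [-0.0, -0.9, -0.8]
width: 0.045
finger_force: 0.0
```

Call:
carry_out(motion="1 0.907 0.239 0; 1 0.907 0.239 0; 1 0.907 0.239 0; 1 0.907 0.239 0; 1 0.907 0.239 0; 1 0.907 0.239 0; 1 0.907 0.239 0; 1 0.907 0.239 0")

```text
time: 2.75
tool_pos: [0.4943, -0.0903, 0.121]
ee_rot: [3.141, 0.001, 1.641]
wrist_force: [0.2, 0.6, -0.4]
width: 0.0445
finger_force: 0.0
```

Call:
carry_out(motion="0.028 0.026 0.207 0; 0.028 0.026 0.207 0; 0.028 0.026 0.207 0; 0.028 0.026 0.407 0; 0.028 0.026 0.407 0; 0.028 0.026 0.407 0; 0.028 0.026 0.407 0; 0.028 0.026 0.407 0")

```text
time: 3.55
tool_pos: [0.4994, -0.0845, 0.0611]
ee_rot: [3.139, 0.001, 1.643]
wrist_force: [-0.4, 0.0, 0.1]
width: 0.0451
finger_force: 0.0
```

```bash
echo "498.1 -84 60 94.2">pose.txt; python3 plan.py "498.1 -84 21 94.2; 498.1 -84 80 94.2; 497.2 -388 80 0.2; 497.2 -388 45 0.2; 497.2 -388 32.5 0.2"
```

```text
0.0 0.0 0.26 -0.0 -> [498.1 -84.   21.   94.2]
0.0 0.0 -0.393 -0.0 -> [498.1 -84.   80.   94.2]
-1.0 -0.076 -0.0 0.36 -> [ 497.7 -234.4   80.    29.4]
-0.506 0.89 -0.0 0.162 -> [ 4.971e+02 -3.880e+02  8.000e+01  2.000e-01]
0.0 0.0 0.233 0.0 -> [ 4.971e+02 -3.880e+02  4.500e+01  2.000e-01]
0.0 0.0 0.083 0.0 -> [ 4.971e+02 -3.880e+02  3.260e+01  2.000e-01]
```

Call:
carry_out(motion="0 0 0.13 0; 0 0 0.2 0; 0 0 0.26 0; 0 0 0.26 0; 0 0 0.26 0; 0 0 0.26 0; 0 0 0.26 0; 0 0 0.26 0")

```text
time: 4.35
tool_pos: [0.4987, -0.0842, 0.0209]
ee_rot: [3.141, 0.0, 1.643]
wrist_force: [-1.1, 0.4, 0.4]
width: 0.0452
finger_force: 0.0
```

Call:
carry_out(motion="0 0 0 0; 0 0 0 0; 0 0 0 0; 0 0 0 0; 0 0 -0.1 0; 0 0 -0.2 0; 0 0 -0.393 0; 0 0 -0.393 0", grip=-1)

```text
time: 5.15
tool_pos: [0.5012, -0.0849, 0.0834]
ee_rot: [3.134, 0.003, 1.643]
wrist_force: [0.4, -0.5, 0.2]
width: 0.0167
finger_force: 30.0
```

Call:
carry_out(motion="-1 -0.076 0 0.36; -1 -0.076 0 0.36; -1 -0.076 0 0.36; -1 -0.076 0 0.36; -1 -0.076 0 0.36; -1 -0.076 0 0.36; -1 -0.076 0 0.36; -1 -0.076 0 0.36")

```text
time: 5.95
tool_pos: [0.4973, -0.2344, 0.0779]
ee_rot: [-3.14, 0.001, 0.508]
wrist_force: [0.7, -0.3, -0.8]
width: 0.017
finger_force: 30.0
```

Call:
carry_out(motion="-0.506 0.89 0 0.162; -0.506 0.89 0 0.162; -0.506 0.89 0 0.162; -0.506 0.89 0 0.162; -0.506 0.89 0 0.162; -0.506 0.89 0 0.162; -0.506 0.89 0 0.162; -0.506 0.89 0 0.162")

```text
time: 6.75
tool_pos: [0.4974, -0.3869, 0.0794]
ee_rot: [-3.141, 0.0, 0.006]
wrist_force: [0.3, -0.2, -0.9]
width: 0.0167
finger_force: 30.0
```

Call:
carry_out(motion="0 0 0.1 0; 0 0 0.2 0; 0 0 0.233 0; 0 0 0.26 0; 0 0 0.29 0; 0 0 0.316 0; 0 0 0.316 0; 0 0 0.316 0")

```text
time: 7.55
tool_pos: [0.4973, -0.3883, 0.0323]
ee_rot: [3.141, -0.0, 0.003]
wrist_force: [-0.1, 0.5, -0.2]
width: 0.0168
finger_force: 30.0
```

```bash
python3 - <<'E'
from h import *
t=cam("side"); cv2.imwrite("pics/m1.png",cv2.resize(t["image"][100:200,220:350],None,fx=5,fy=5,interpolation=cv2.INTER_CUBIC)[:,:,::-1])
for _ in range(3): o=robot.get_obs(); print(o["tool_pos"],o["ee_rot"])
E
```

```text
[ 0.49729568 -0.38833212  0.03234163] [ 3.14113851e+00 -3.93185300e-04  3.35292212e-03]
[ 0.49729568 -0.38833212  0.03234163] [ 3.14113851e+00 -3.93185300e-04  3.35292212e-03]
[ 0.49729568 -0.38833212  0.03234163] [ 3.14113851e+00 -3.93185300e-04  3.35292212e-03]
```

View pics/m1.png

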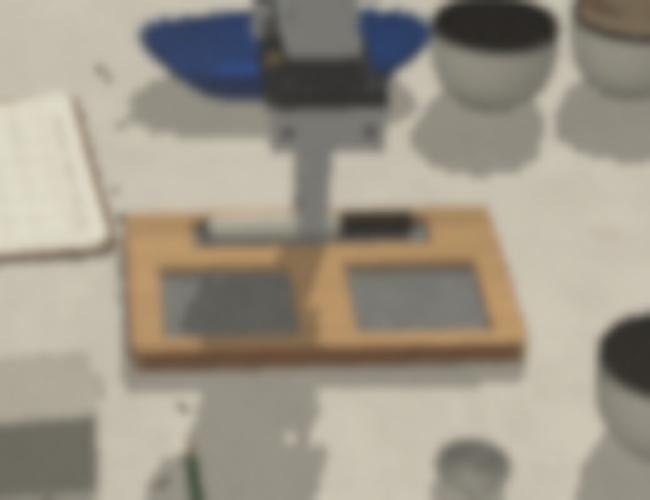

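```bash
echo "497.1 -388 32.6 0.2">pose.txt; python3 plan.py "497.1 -388 110 0.2; 671.5 -163.5 110 5; 671.5 -163.5 30 5;671.5 -163.5 110 5; 439 -307.2 110 0.2;439 -307.2 42 0.2"
```

```text
0.0 0.0 -0.516 -0.0 -> [ 4.971e+02 -3.880e+02  1.100e+02  2.000e-01]
0.782 -1.0 0.0 -0.027 -> [ 613.9 -237.6  110.     5.1]
0.426 -0.458 0.0 0.0 -> [ 671.5 -163.5  110.     5.1]
0.0 -0.0 0.533 0.0 -> [ 671.5 -163.5   30.     5.1]
0.0 -0.0 -0.533 0.0 -> [ 671.5 -163.5  110.     5.1]
-1.0 0.502 0.0 0.027 -> [ 5.287e+02 -2.518e+02  1.100e+02  2.000e-01]
-0.599 0.368 0.0 -0.0 -> [ 4.390e+02 -3.073e+02  1.100e+02  2.000e-01]
-0.0 -0.0 0.453 -0.0 -> [ 4.390e+02 -3.073e+02  4.200e+01  2.000e-01]
```

Call:
carry_out(motion="0 0 0 0; 0 0 0 0; 0 0 0 0; 0 0 -0.1 0; 0 0 -0.2 0; 0 0 -0.3 0; 0 0 -0.516 0; 0 0 -0.516 0", grip=-0.04)

```text
time: 8.4
tool_pos: [0.5, -0.3906, 0.1171]
ee_rot: [3.133, -0.009, 0.004]
wrist_force: [-0.0, -0.7, 1.2]
width: 0.0455
finger_force: 0.0
```

Call:
carry_out(motion="0.782 -1 0 -0.027; 0.782 -1 0 -0.027; 0.782 -1 0 -0.027; 0.782 -1 0 -0.027; 0.782 -1 0 -0.027; 0.782 -1 0 -0.027; 0.782 -1 0 -0.027; 0.782 -1 0 -0.027", grip=1)

```text
time: 9.2
tool_pos: [0.6131, -0.2392, 0.1095]
ee_rot: [3.141, 0.0, 0.086]
wrist_force: [-0.2, 0.2, 0.2]
width: 0.0936
finger_force: 0.0
```

Call:
carry_out(motion="0.426 -0.458 0 0; 0.426 -0.458 0 0; 0.426 -0.458 0 0; 0.426 -0.458 0 0; 0.426 -0.458 0 0; 0.426 -0.458 0 0; 0.426 -0.458 0 0; 0.426 -0.458 0 0")

```text
time: 10.0
tool_pos: [0.6712, -0.1645, 0.1096]
ee_rot: [3.141, -0.0, 0.087]
wrist_force: [0.5, -0.8, -0.7]
width: 0.0939
finger_force: 0.0
```

Call:
carry_out(motion="0 0 0.15 0; 0 0 0.25 0; 0 0 0.35 0; 0 0 0.45 0; 0 0 0.533 0; 0 0 0.533 0; 0 0 0.533 0; 0 0 0.533 0")

```text
time: 10.8
tool_pos: [0.6723, -0.1639, 0.0306]
ee_rot: [3.141, -0.002, 0.088]
wrist_force: [-0.6, 0.7, 0.1]
width: 0.0938
finger_force: 0.0
```

Call:
carry_out(motion="0 0 0 0; 0 0 0 0; 0 0 0 0; 0 0 -0.05 0; 0 0 -0.15 0; 0 0 -0.3 0; 0 0 -0.533 0; 0 0 -0.533 0", grip=-1)

```text
time: 11.6
tool_pos: [0.6752, -0.1648, 0.1176]
ee_rot: [3.136, -0.012, 0.088]
wrist_force: [0.6, -0.2, -0.4]
width: 0.0637
finger_force: 30.0
```

Call:
carry_out(motion="-1 0.502 0 0.027; -1 0.502 0 0.027; -1 0.502 0 0.027; -1 0.502 0 0.027; -1 0.502 0 0.027; -1 0.502 0 0.027; -1 0.502 0 0.027; -1 0.502 0 0.027")

```text
time: 12.4
tool_pos: [0.53, -0.251, 0.1092]
ee_rot: [-3.141, -0.0, 0.005]
wrist_force: [0.6, -0.8, -1.1]
width: 0.0638
finger_force: 30.0
```

Call:
carry_out(motion="-0.599 0.368 0 0; -0.599 0.368 0 0; -0.599 0.368 0 0; -0.599 0.368 0 0; -0.599 0.368 0 0; -0.599 0.368 0 0; -0.599 0.368 0 0; -0.599 0.368 0 0")

```text
time: 13.2
tool_pos: [0.4398, -0.3068, 0.1093]
ee_rot: [-3.141, -0.0, 0.005]
wrist_force: [-1.1, -0.6, -1.8]
width: 0.0635
finger_force: 30.0
```

Call:
carry_out(motion="0 0 0.1 0; 0 0 0.2 0; 0 0 0.3 0; 0 0 0.35 0; 0 0 0.4 0; 0 0 0.43 0; 0 0 0.453 0; 0 0 0.453 0")

```text
time: 14.0
tool_pos: [0.4395, -0.3064, 0.0456]
ee_rot: [-3.14, -0.001, 0.004]
wrist_force: [-7.6, 8.7, 17.2]
width: 0.0635
finger_force: 30.0
```

```bash
python3 - <<'E'
from h import *
t=cam("side"); cv2.imwrite("pics/m2.png",cv2.resize(t["image"][100:200,220:350],None,fx=5,fy=5,interpolation=cv2.INTER_CUBIC)[:,:,::-1])
E
```

```text
(no output)
```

View pics/m2.png

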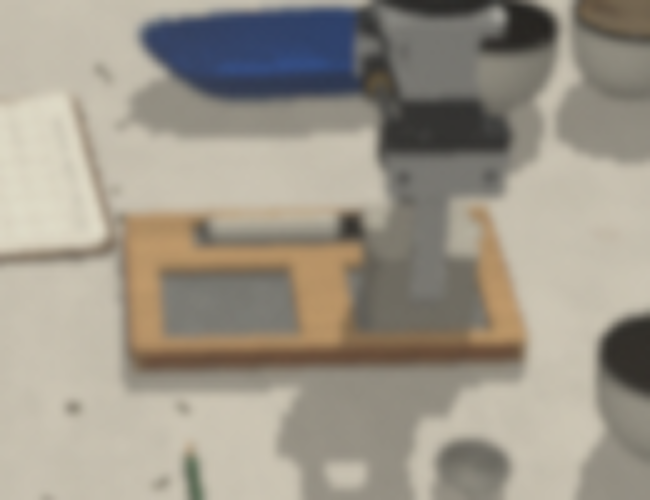

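```bash
python3 - <<'E'
from h import *
t=cam("side"); im=t["image"]
x0,y0,x1,y1=280,125,330,175; f=12
c=cv2.resize(im[y0:y1,x0:x1],None,fx=f,fy=f,interpolation=cv2.INTER_CUBIC)[:,:,::-1].copy()
o=robot.get_obs(); print(o["tool_pos"],o["wrist_force"])
def box(cx,cy,hx,hy,z): return np.array([[cx+a*hx,cy+b*hy,z] for a,b in((-1,-1),(-1,1),(1,1),(1,-1))])
for b,col in((box(.439,-.3072,.041,.041,.017),(0,0,255)),(box(.4395,-.3064,.031,.032,.015),(0,255,0)),(box(.4395,-.3064,.031,.032,.067),(0,255,0))):
    q=((proj(t,b)-[x0,y0]+.5)*f).astype(int); cv2.polylines(c,[q],True,col,1); print(q.tolist())
cv2.imwrite("pics/m3.png",c)
E
```

```text
[ 0.43952441 -0.30637179  0.0455401 ] [-5.65955937  8.77435219 17.72385681]
[[416, 315], [463, 482], [138, 490], [105, 322]]
[[381, 342], [417, 473], [172, 478], [145, 347]]
[[395, 167], [431, 294], [181, 300], [154, 172]]
```

View pics/m3.png

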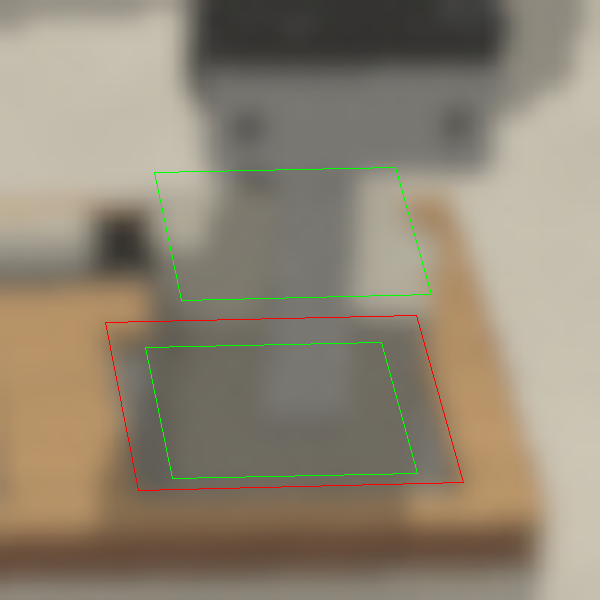

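```bash
echo "439 -307.3 42 0.2">pose.txt; python3 plan.py "439 -307.3 120 0.2; 673 -12 120 78.8; 673 -12 22.5 78.8;673 -12 110 78.8"
```

```text
0.0 0.0 -0.52 -0.0 -> [ 4.390e+02 -3.073e+02  1.200e+02  2.000e-01]
0.798 -1.0 0.0 -0.36 -> [ 558.2 -156.9  120.    65. ]
1.0 0.238 0.0 -0.077 -> [653.9 -36.  120.   78.9]
0.182 0.094 0.0 0.0 -> [673.  -12.  120.   78.9]
-0.0 -0.0 0.65 0.0 -> [673.  -12.   22.5  78.9]
-0.0 -0.0 -0.583 0.0 -> [673.  -12.  110.   78.9]
```

Call:
carry_out(motion="0 0 -0.02 0; 0 0 -0.02 0; 0 0 -0.02 0; 0 0 -0.02 0; 0 0 -0.1 0; 0 0 -0.2 0; 0 0 -0.35 0; 0 0 -0.52 0", grip=0.95)

```text
time: 14.9
tool_pos: [0.4388, -0.3072, 0.1201]
ee_rot: [-3.141, 0.001, 0.003]
wrist_force: [0.7, 0.6, 0.4]
width: 0.0913
finger_force: 0.0
```

Call:
carry_out(motion="0.798 -1 0 -0.36; 0.798 -1 0 -0.36; 0.798 -1 0 -0.36; 0.798 -1 0 -0.36; 0.798 -1 0 -0.36; 0.798 -1 0 -0.36; 0.798 -1 0 -0.36; 0.798 -1 0 -0.36")

```text
time: 15.7
tool_pos: [0.5586, -0.1568, 0.12]
ee_rot: [3.141, 0.0, 1.139]
wrist_force: [-0.1, -0.6, -0.2]
width: 0.0915
finger_force: 0.0
```

Call:
carry_out(motion="1 0.238 0 -0.077; 1 0.238 0 -0.077; 1 0.238 0 -0.077; 1 0.238 0 -0.077; 1 0.238 0 -0.077; 1 0.238 0 -0.077; 1 0.238 0 -0.077; 1 0.238 0 -0.077")

```text
time: 16.5
tool_pos: [0.6535, -0.0375, 0.1198]
ee_rot: [3.141, 0.0, 1.374]
wrist_force: [0.8, 0.6, -0.7]
width: 0.0917
finger_force: 0.0
```

Call:
carry_out(motion="0.182 0.094 0 0; 0.182 0.094 0 0; 0.182 0.094 0.2 0; 0.182 0.094 0.3 0; 0.182 0.094 0.4 0; 0.182 0.094 0.4 0; 0.182 0.094 0.4 0; 0.182 0.094 0.4 0")

```text
time: 17.3
tool_pos: [0.6739, -0.0123, 0.0608]
ee_rot: [3.139, -0.0, 1.376]
wrist_force: [0.3, 0.8, 0.3]
width: 0.0916
finger_force: 0.0
```

```bash
python3 - <<'E'
from h import *
t=cam("side"); im=t["image"]; print(robot.get_obs()["tool_pos"])
cv2.imwrite("pics/m4.png",cv2.resize(im[120:250,150:330],None,fx=4,fy=4,interpolation=cv2.INTER_CUBIC)[:,:,::-1])
E
```

```text
[ 0.67402037 -0.01227039  0.06097547]
```

View pics/m4.png

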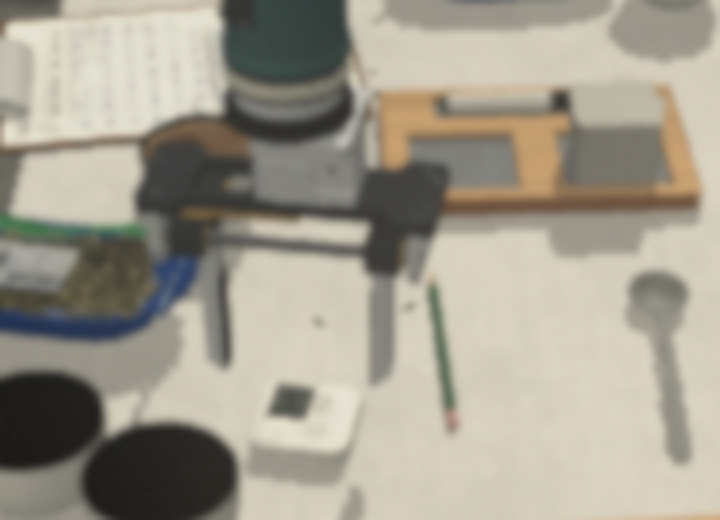

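```bash
echo "673 -12 60 78.9">pose.txt; python3 plan.py "673 -12 21 78.9;673 -12 110 78.9; 555 -306.8 110 90.2;555 -306.8 32.5 90.2"
```

```text
0.0 0.0 0.26 -0.0 -> [673.  -12.   21.   78.9]
0.0 0.0 -0.593 -0.0 -> [673.  -12.  110.   78.9]
-1.0 -0.189 -0.0 -0.063 -> [ 616.3 -153.7  110.    90.2]
-1.0 -0.405 -0.0 0.0 -> [ 556.2 -304.   110.    90.2]
-0.019 -0.008 -0.0 0.0 -> [ 555.  -306.8  110.    90.2]
0.0 0.0 0.516 0.0 -> [ 555.  -306.8   32.5   90.2]
```

Call:
carry_out(motion="0 0 0.08 0; 0 0 0.16 0; 0 0 0.22 0; 0 0 0.26 0; 0 0 0.26 0; 0 0 0.26 0; 0 0 0.26 0; 0 0 0.26 0")

```text
time: 18.15
tool_pos: [0.6736, -0.0121, 0.0212]
ee_rot: [3.14, -0.0, 1.376]
wrist_force: [0.2, 0.7, -0.7]
width: 0.0915
finger_force: 0.0
```

Call:
carry_out(motion="0 0 0 0; 0 0 0 0; 0 0 0 0; 0 0 0 0; 0 0 -0.03 0; 0 0 -0.08 0; 0 0 -0.14 0; 0 0 -0.2 0", grip=-1)

```text
time: 18.95
tool_pos: [0.6734, -0.0121, 0.0516]
ee_rot: [3.141, 0.0, 1.376]
wrist_force: [-0.5, 1.2, -1.2]
width: 0.0613
finger_force: 29.9
```

```bash
python3 - <<'E'
from h import *
t=cam("side"); im=t["image"]
cv2.imwrite("pics/m5.png",cv2.resize(im[170:240,190:260],None,fx=7,fy=7,interpolation=cv2.INTER_CUBIC)[:,:,::-1])
E
echo "673 -12 51 78.9">pose.txt; python3 plan.py "673 -12 75 78.9; 614 -159 75 90.2; 555 -306.8 75 90.2"
```

```text
0.0 0.0 -0.16 -0.0 -> [673.  -12.   75.   78.9]
-1.0 -0.19 0.0 -0.063 -> [ 616.2 -153.7   75.    90.2]
-0.035 -0.015 0.0 0.0 -> [ 613.9 -159.    75.    90.2]
-0.984 -0.397 0.0 0.0 -> [ 555.  -306.8   75.    90.2]
```

View pics/m5.png

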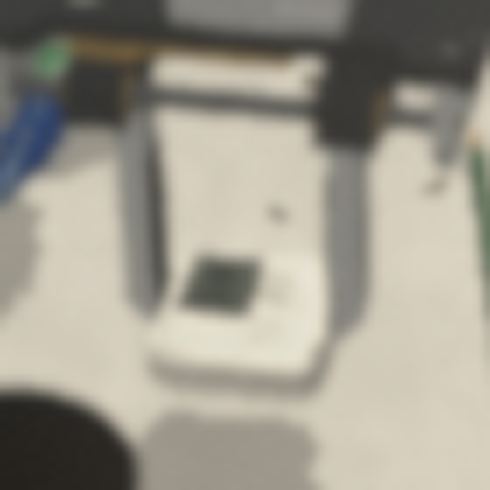

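Call:
carry_out(motion="0 0 -0.08 0; 0 0 -0.16 0; -0.2 -0.04 -0.16 -0.02; -0.4 -0.08 -0.16 -0.04; -0.6 -0.12 -0.16 -0.063; -0.8 -0.16 -0.16 -0.063; -1 -0.19 -0.16 -0.063; -1 -0.19 -0.16 -0.063")

```text
time: 19.8
tool_pos: [0.6153, -0.1575, 0.0756]
ee_rot: [3.141, 0.002, 1.57]
wrist_force: [-0.3, 1.5, -1.5]
width: 0.0611
finger_force: 29.9
```

Call:
carry_out(motion="-0.15 -0.06 0 0; -0.3 -0.12 0 0; -0.45 -0.18 0 0; -0.6 -0.24 0 0; -0.75 -0.3 0 0; -0.9 -0.37 0 0; -1 -0.41 0 0; -1 -0.41 0 0")

```text
time: 20.6
tool_pos: [0.555, -0.3054, 0.075]
ee_rot: [3.141, 0.001, 1.572]
wrist_force: [0.5, 0.0, -0.6]
width: 0.0612
finger_force: 29.9
```

Call:
carry_out(motion="-0.019 -0.002 0.04 0; -0.019 -0.002 0.08 0; -0.019 -0.002 0.13 0; -0.019 -0.002 0.18 0; -0.019 -0.002 0.2 0; -0.019 -0.002 0.2 0; -0.019 -0.002 0.2 0; -0.019 -0.002 0.2 0")

```text
time: 21.4
tool_pos: [0.5553, -0.307, 0.0449]
ee_rot: [3.141, 0.001, 1.574]
wrist_force: [0.3, -0.2, -1.2]
width: 0.0613
finger_force: 29.9
```

```bash
python3 - <<'E'
from h import *
t=cam("side"); im=t["image"]; print(robot.get_obs()["tool_pos"])
cv2.imwrite("pics/m6.png",cv2.resize(im[110:190,235:335],None,fx=7,fy=7,interpolation=cv2.INTER_CUBIC)[:,:,::-1])
E
```

```text
[ 0.55524289 -0.30701468  0.04499672]
```

View pics/m6.png

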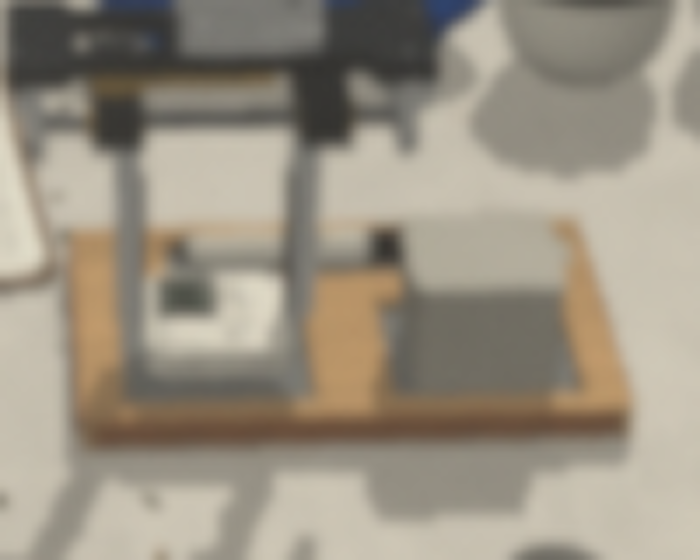

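```bash
python3 - <<'E'
from h import *
t=cam("side"); print(cast(t,[(265.2,153.8),(265,148),(265,160)],.040)*1000)
E
echo "555 -307.1 45 90.2">pose.txt; python3 plan.py "555 -307.1 32.5 90.2"
```

```text
[[ 555.98785858 -298.54026362   40.        ]
 [ 554.57041732 -333.07542159   40.        ]
 [ 558.66582246 -263.14612563   40.        ]]
0.0 0.0 0.083 -0.0 -> [ 555.  -307.1   32.6   90.2]
```

Call:
carry_out(motion="-0.033 0 0 0; -0.033 0 0.03 0; -0.033 0 0.05 0; -0.033 0 0.06 0; -0.033 0 0.07 0; -0.033 0 0.083 0; -0.033 0 0.083 0; -0.033 0 0.083 0")

```text
time: 22.3
tool_pos: [0.555, -0.3117, 0.032]
ee_rot: [3.142, 0.0, 1.574]
wrist_force: [-0.4, 0.5, -1.1]
width: 0.0616
finger_force: 29.9
```

```bash
python3 - <<'E'
from h import *
o=robot.get_obs(); print(o["tool_pos"],o["wrist_force"],o["ee_rot"])
t=cam("side"); a=t["image"][120:180,240:310]; s=cam("top"); b=s["image"][165:235,330:420]
a=cv2.resize(a,(420,360),interpolation=cv2.INTER_CUBIC); b=cv2.resize(b,(378,294),interpolation=cv2.INTER_CUBIC); b=cv2.copyMakeBorder(b,0,66,0,0,cv2.BORDER_CONSTANT)
cv2.imwrite("pics/m7.png",np.hstack([a,b])[:,:,::-1])
E
```

```text
[ 0.55498365 -0.31173152  0.03200275] [-0.40271741  0.52607929 -1.14608623] [3.14157099e+00 8.65051485e-05 1.57434990e+00]
```

View pics/m7.png

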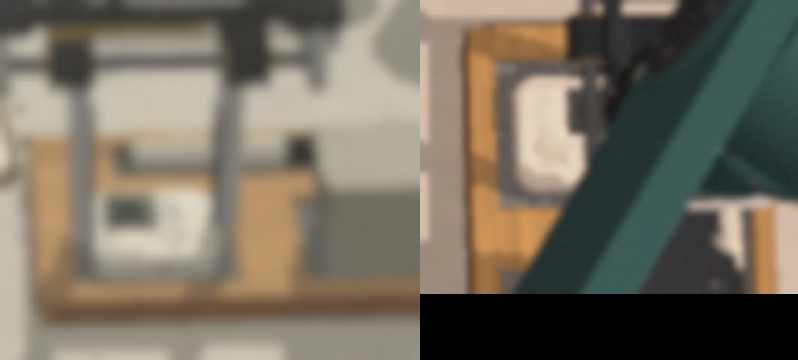

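```bash
echo "555 -312.1 32.6 90.2">pose.txt; python3 plan.py "555 -312.1 100 90.2; 581.4 -89.2 60 92.3; 581.4 -89.2 17.5 92.3; 581.4 -89.2 60 92.3; 538.5 133.1 60 2.5; 538.5 133.1 32 2.5"
```

```text
0.0 0.0 -0.449 -0.0 -> [ 555.  -312.1  100.    90.2]
1.0 0.122 0.179 -0.012 -> [ 572.8 -162.    73.1   92.4]
0.483 0.077 0.087 0.0 -> [581.3 -89.2  60.1  92.4]
-0.0 0.0 0.284 0.0 -> [581.3 -89.2  17.5  92.4]
-0.0 0.0 -0.284 0.0 -> [581.3 -89.2  60.1  92.4]
1.0 -0.15 0.0 0.36 -> [552.7  59.8  60.1  27.6]
0.142 -0.477 0.0 0.139 -> [538.5 133.1  60.1   2.5]
0.0 -0.0 0.187 0.0 -> [538.5 133.1  32.    2.5]
```

Call:
carry_out(motion="0 0 0 0; 0 0 0 0; 0 0 0 0; 0 0 0 0; 0 0 -0.1 0; 0 0 -0.25 0; 0 0 -0.449 0; 0 0 -0.449 0", grip=0.8)

```text
time: 23.2
tool_pos: [0.5579, -0.3137, 0.1063]
ee_rot: [3.132, 0.007, 1.574]
wrist_force: [0.7, -0.1, 0.9]
width: 0.0842
finger_force: 0.0
```

Call:
carry_out(motion="1 0.122 0.179 -0.012; 1 0.122 0.179 -0.012; 1 0.122 0.179 -0.012; 1 0.122 0.179 -0.012; 1 0.122 0.179 -0.012; 1 0.122 0.179 -0.012; 1 0.122 0.179 -0.012; 1 0.122 0.179 -0.012", grip=-0.15)

```text
time: 24.0
tool_pos: [0.5728, -0.1632, 0.0728]
ee_rot: [3.141, 0.001, 1.61]
wrist_force: [-0.4, -0.4, 0.8]
width: 0.0397
finger_force: 0.0
```

Call:
carry_out(motion="0.483 0.077 0.087 0; 0.483 0.077 0.087 0; 0.483 0.077 0.087 0; 0.483 0.077 0.087 0; 0.483 0.077 0.087 0; 0.483 0.077 0.087 0; 0.483 0.077 0.087 0; 0.483 0.077 0.087 0")

```text
time: 24.8
tool_pos: [0.5813, -0.0895, 0.0596]
ee_rot: [3.141, 0.0, 1.611]
wrist_force: [-0.1, 0.2, -0.1]
width: 0.0399
finger_force: 0.0
```

Call:
carry_out(motion="0 0 0.1 0; 0 0 0.18 0; 0 0 0.24 0; 0 0 0.284 0; 0 0 0.284 0; 0 0 0.284 0; 0 0 0.284 0; 0 0 0.284 0")

```text
time: 25.6
tool_pos: [0.5816, -0.0889, 0.0173]
ee_rot: [3.141, 0.0, 1.612]
wrist_force: [0.1, -0.2, 0.7]
width: 0.0397
finger_force: 0.0
```

```bash
python3 - <<'E'
from h import *
o=robot.get_obs(); print(o["tool_pos"],o["wrist_force"])
t=cam("side"); im=t["image"]
# timer top check
H,S,V=cv2.split(cv2.cvtColor(im,cv2.COLOR_RGB2HSV)); 
print(rect(t,win((V>150)&(S<45),245,140,280,170),.027), V[154,245:285],V[140:175,266])
cv2.imwrite("pics/m8.png",np.vstack([cv2.resize(im[125:185,240:330],None,fx=6,fy=6,interpolation=cv2.INTER_CUBIC)[:230],cv2.resize(im[165:225,220:310],None,fx=6,fy=6,interpolation=cv2.INTER_CUBIC)])[:,:,::-1])
E
```

```text
[ 0.58160657 -0.08890195  0.01727828] [ 0.05685147 -0.18524726  0.66385003]
{'c': array([ 517. , -353.9]), 'size': array([11. , 62.4], dtype=float32), 'ang': 78.5, 'cen': array([ 517.3, -353.5]), 'px': array([276., 148.])} [161 181 193 195 193 186 165 138 119 113 112 111 107 104 102 101 101 102
 102 104 109 115 118 120 123 126 128 130 133 134 133 131 135 154 178 189
 190 184 172 162] [101 122 122 109  99 104 108  97  73  54  48  50  65  92 115 124 128 131
 131 129 127 128 131 132 128 126 120 101  74  66  83 101 111 119 129]
```

View pics/m8.png

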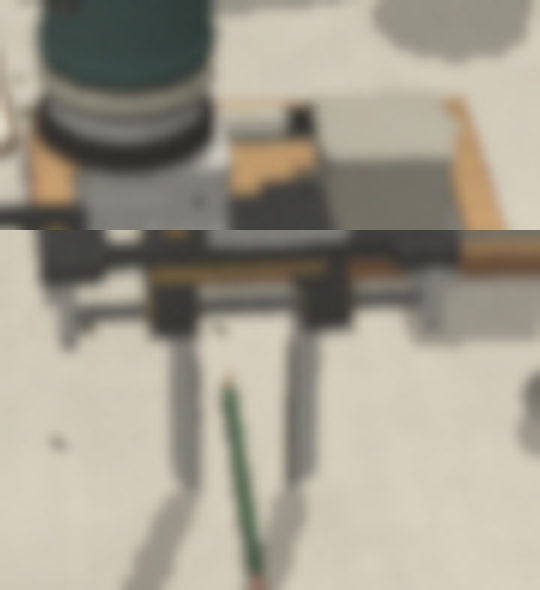

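Call:
carry_out(motion="0 0 0 0; 0 0 0 0; 0 0 0 0; 0 0 0 0; 0 0 0 0; 0 0 -0.05 0; 0 0 -0.15 0; 0 0 -0.284 0", grip=-1)

```text
time: 26.45
tool_pos: [0.5808, -0.0887, 0.06]
ee_rot: [-3.14, -0.0, 1.612]
wrist_force: [0.7, 0.4, -0.0]
width: 0.007
finger_force: 30.0
```

Call:
carry_out(motion="0.15 -0.02 0 0.06; 0.3 -0.05 0 0.1; 0.45 -0.07 0 0.15; 0.6 -0.09 0 0.2; 0.75 -0.11 0 0.25; 0.9 -0.13 0 0.3; 1 -0.15 0 0.36; 1 -0.15 0 0.36")

```text
time: 27.25
tool_pos: [0.5528, 0.0621, 0.0612]
ee_rot: [3.141, -0.002, 0.479]
wrist_force: [-0.3, -0.1, -0.7]
width: 0.0071
finger_force: 30.0
```

Call:
carry_out(motion="0.142 -0.477 0 0.139; 0.142 -0.477 0 0.139; 0.142 -0.477 0 0.139; 0.142 -0.477 0 0.139; 0.142 -0.477 0 0.139; 0.142 -0.477 0 0.139; 0.142 -0.477 0 0.139; 0.142 -0.477 0 0.139")

```text
time: 28.05
tool_pos: [0.5385, 0.1329, 0.0594]
ee_rot: [3.141, 0.0, 0.044]
wrist_force: [1.5, 0.6, 0.6]
width: 0.0073
finger_force: 30.0
```

Call:
carry_out(motion="0 0 0.05 0; 0 0 0.1 0; 0 0 0.13 0; 0 0 0.16 0; 0 0 0.16 0; 0 0 0.16 0; 0 0 0.16 0; 0 0 0.16 0")

```text
time: 28.85
tool_pos: [0.5387, 0.1335, 0.0358]
ee_rot: [3.142, -0.001, 0.044]
wrist_force: [0.2, -0.2, -0.3]
width: 0.0071
finger_force: 30.0
```

```bash
python3 - <<'E'
from h import *
o=robot.get_obs(); print(o["tool_pos"],o["wrist_force"],o["ee_rot"])
t=cam("side"); s=cam("top"); a=t["image"][235:320,220:355]; b=s["image"][130:275,110:270]
a=cv2.resize(a,None,fx=3,fy=3,interpolation=cv2.INTER_CUBIC); b=cv2.resize(b,(384,348),interpolation=cv2.INTER_CUBIC); a=cv2.copyMakeBorder(a,0,348-a.shape[0],0,0,cv2.BORDER_CONSTANT)
cv2.imwrite("pics/m9.png",np.hstack([a,b])[:,:,::-1])
E
```

```text
[0.53871883 0.13346835 0.03580239] [ 0.18424114 -0.21261121 -0.32781908] [ 3.14158330e+00 -7.93511601e-04  4.43511582e-02]
```

View pics/m9.png

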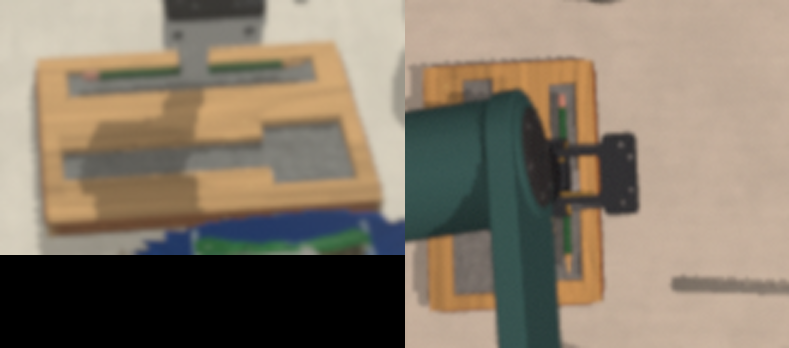

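```bash
echo "538.5 133.1 32 2.5">pose.txt; python3 plan.py "538.5 133.1 80 2.5; 433.5 -86.5 60 87.4; 433.5 -86.5 22 87.4; 433.5 -86.5 60 87.4; 506.9 213.9 60 2.5; 506.9 213.9 34 2.5"
```

```text
0.0 0.0 -0.32 -0.0 -> [538.5 133.1  80.    2.5]
-0.533 1.0 0.093 -0.36 -> [465.2 -20.2  66.   67.3]
-0.489 -0.024 0.04 -0.112 -> [433.5 -86.5  60.   87.5]
0.0 -0.0 0.254 0.0 -> [433.5 -86.5  21.9  87.5]
0.0 -0.0 -0.254 0.0 -> [433.5 -86.5  60.   87.5]
1.0 0.198 0.0 0.36 -> [469.9  62.   60.   22.7]
0.618 -0.839 0.0 0.112 -> [506.9 213.9  60.    2.5]
-0.0 -0.0 0.174 -0.0 -> [506.9 213.9  34.    2.5]
```

Call:
carry_out(motion="0 0 0.01 0; 0 0 0.02 0; 0 0 0.027 0; 0 0 0.027 0; 0 0 0.027 0; 0 0 0.027 0; 0 0 0.027 0; 0 0 0.027 0")

```text
time: 29.75
tool_pos: [0.5384, 0.1334, 0.0314]
ee_rot: [3.142, -0.0, 0.044]
wrist_force: [-0.5, 0.8, -0.6]
width: 0.0073
finger_force: 30.0
```

Call:
carry_out(motion="0 0 0 0; 0 0 0 0; 0 0 0 0; 0 0 0 0; 0 0 -0.05 0; 0 0 -0.15 0; 0 0 -0.32 0; 0 0 -0.32 0", grip=-0.3)

```text
time: 30.55
tool_pos: [0.5418, 0.1339, 0.0848]
ee_rot: [-3.141, -0.01, 0.044]
wrist_force: [1.2, -1.3, 0.1]
width: 0.0331
finger_force: 0.0
```

Call:
carry_out(motion="-0.533 1 0.093 -0.36; -0.533 1 0.093 -0.36; -0.533 1 0.093 -0.36; -0.533 1 0.093 -0.36; -0.533 1 0.093 -0.36; -0.533 1 0.093 -0.36; -0.533 1 0.093 -0.36; -0.533 1 0.093 -0.36")

```text
time: 31.35
tool_pos: [0.4651, -0.0202, 0.0653]
ee_rot: [3.141, 0.0, 1.18]
wrist_force: [0.0, 0.7, 0.2]
width: 0.033
finger_force: 0.0
```

Call:
carry_out(motion="-0.489 -0.024 0.04 -0.112; -0.489 -0.024 0.04 -0.112; -0.489 -0.024 0.04 -0.112; -0.489 -0.024 0.04 -0.112; -0.489 -0.024 0.04 -0.112; -0.489 -0.024 0.04 -0.112; -0.489 -0.024 0.04 -0.112; -0.489 -0.024 0.04 -0.112")

```text
time: 32.15
tool_pos: [0.4338, -0.0859, 0.0594]
ee_rot: [3.142, 0.0, 1.528]
wrist_force: [0.1, 0.4, -0.4]
width: 0.033
finger_force: 0.0
```

Call:
carry_out(motion="0 0 0.08 0; 0 0 0.15 0; 0 0 0.2 0; 0 0 0.254 0; 0 0 0.254 0; 0 0 0.254 0; 0 0 0.254 0; 0 0 0.254 0")

```text
time: 32.95
tool_pos: [0.4341, -0.0865, 0.0219]
ee_rot: [3.14, 0.0, 1.527]
wrist_force: [-0.2, -0.1, 0.3]
width: 0.0332
finger_force: 0.0
```

```bash
python3 - <<'E'
from h import *
o=robot.get_obs(); print(o["tool_pos"],o["wrist_force"],o["ee_rot"])
t=cam("side"); a=t["image"][120:300,225:345]; 
a=cv2.resize(a,None,fx=3.3,fy=3.3,interpolation=cv2.INTER_CUBIC)
s=cam("top"); b=cv2.resize(s["image"][140:275,330:425],None,fx=4,fy=4,interpolation=cv2.INTER_CUBIC); b=cv2.copyMakeBorder(b,0,a.shape[0]-b.shape[0],0,0,cv2.BORDER_CONSTANT)
cv2.imwrite("pics/m10.png",np.hstack([a,b])[:,:,::-1])
E
```

```text
[ 0.43406904 -0.0864519   0.02185032] [-0.17362716 -0.08633036  0.25970794] [3.14042500e+00 4.34251100e-04 1.52714678e+00]
```

View pics/m10.png

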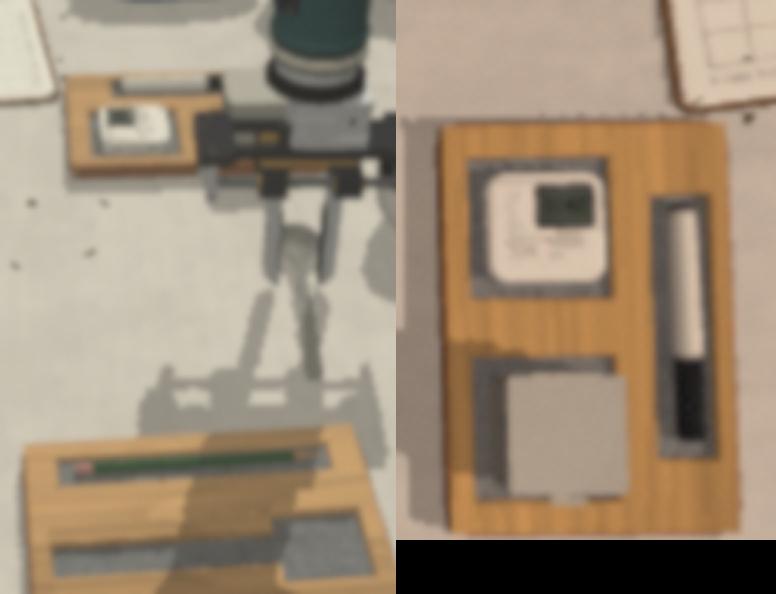

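Call:
carry_out(motion="0 0 0 0; 0 0 0 0; 0 0 0 0; 0 0 0 0; 0 0 0 0; 0 0 -0.05 0; 0 0 -0.12 0; 0 0 -0.254 0", grip=-1)

```text
time: 33.85
tool_pos: [0.4327, -0.086, 0.0593]
ee_rot: [-3.139, -0.001, 1.527]
wrist_force: [0.2, -0.3, -0.5]
width: 0.007
finger_force: 30.0
```

Call:
carry_out(motion="0.15 0.03 0 0.05; 0.3 0.06 0 0.1; 0.45 0.09 0 0.15; 0.6 0.12 0 0.2; 0.75 0.15 0 0.25; 0.9 0.18 0 0.3; 1 0.198 0 0.36; 1 0.198 0 0.36")

```text
time: 34.65
tool_pos: [0.4706, 0.0641, 0.0606]
ee_rot: [3.142, -0.002, 0.394]
wrist_force: [0.7, 0.3, -0.2]
width: 0.007
finger_force: 30.0
```

Call:
carry_out(motion="0.1 -0.14 0 0.02; 0.2 -0.28 0 0.04; 0.3 -0.42 0 0.06; 0.4 -0.55 0 0.08; 0.5 -0.7 0 0.1; 0.618 -0.839 0 0.112; 0.618 -0.839 0 0.112; 0.618 -0.839 0 0.112")

```text
time: 35.45
tool_pos: [0.5069, 0.2144, 0.0599]
ee_rot: [3.141, -0.0, 0.046]
wrist_force: [-0.4, -0.8, -1.2]
width: 0.0071
finger_force: 30.0
```

Call:
carry_out(motion="0 0 0.05 0; 0 0 0.1 0; 0 0 0.12 0; 0 0 0.12 0; 0 0 0.12 0; 0 0 0.12 0; 0 0 0.12 0; 0 0 0.12 0")

```text
time: 36.25
tool_pos: [0.507, 0.2142, 0.0417]
ee_rot: [-3.142, -0.001, 0.044]
wrist_force: [-0.3, -0.0, -0.3]
width: 0.0072
finger_force: 30.0
```

```bash
python3 - <<'E'
from h import *
o=robot.get_obs(); print(o["tool_pos"],o["wrist_force"],o["ee_rot"])
t=cam("side"); s=cam("top"); a=t["image"][225:325,215:355]; b=s["image"][130:275,110:210]
a=cv2.resize(a,None,fx=3.5,fy=3.5,interpolation=cv2.INTER_CUBIC); b=cv2.resize(b,None,fx=3,fy=3,interpolation=cv2.INTER_CUBIC); a=cv2.copyMakeBorder(a,0,b.shape[0]-a.shape[0],0,0,cv2.BORDER_CONSTANT)
cv2.imwrite("pics/m11.png",np.hstack([a,b])[:,:,::-1])
E
```

```text
[0.50699142 0.21422255 0.0417087 ] [-0.34149338 -0.02222272 -0.25276601] [-3.14150269e+00 -5.95717188e-04  4.43401739e-02]
```

View pics/m11.png

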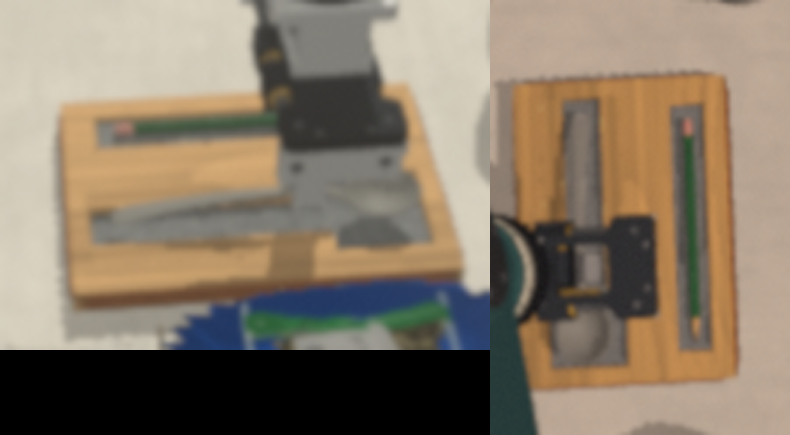

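Call:
carry_out(motion="0.02 0.02 0 0; 0.02 0.02 0.02 0; 0.02 0.02 0.03 0; 0.02 0.02 0.04 0; 0.02 0.02 0.05 0; 0.02 0.02 0.057 0; 0.02 0.02 0.057 0; 0.02 0.02 0.057 0")

```text
time: 37.15
tool_pos: [0.5099, 0.2113, 0.0328]
ee_rot: [3.142, 0.0, 0.044]
wrist_force: [0.6, 0.4, 0.2]
width: 0.0068
finger_force: 30.0
```

Call:
carry_out(motion="0 0 0 0; 0 0 0 0; 0 0 0 0; 0 0 0 0; 0 0 -0.05 0; 0 0 -0.15 0; 0 0 -0.4 0; 0 0 -0.6 0", grip=-0.35)

```text
time: 37.95
tool_pos: [0.5103, 0.2114, 0.1257]
ee_rot: [-3.141, -0.002, 0.044]
wrist_force: [0.6, -0.0, -0.4]
width: 0.0306
finger_force: 0.0
```

Call:
carry_out(motion="-0.6 1 -0.2 0; -0.6 1 -0.2 0; -0.6 1 -0.2 0; -0.6 1 -0.2 0; -0.6 1 -0.2 0; -0.6 1 -0.2 0; -0.6 1 -0.2 0; -0.6 1 -0.2 0")

```text
time: 38.75
tool_pos: [0.427, 0.0584, 0.1527]
ee_rot: [-3.141, 0.0, 0.046]
wrist_force: [0.6, -0.5, 0.5]
width: 0.0304
finger_force: 0.0
```

```bash
python3 - <<'E'
from h import *
t=cam("side"); s=cam("top"); a=t["image"][230:315,225:350]; b=s["image"][145:270,110:205]
a=cv2.resize(a,None,fx=3.5,fy=3.5,interpolation=cv2.INTER_CUBIC); b=cv2.resize(b,None,fx=3.6,fy=3.6,interpolation=cv2.INTER_CUBIC); a=cv2.copyMakeBorder(a,0,b.shape[0]-a.shape[0],0,0,cv2.BORDER_CONSTANT)
cv2.imwrite("pics/m12.png",np.hstack([a,b])[:,:,::-1])
H,S,V=cv2.split(cv2.cvtColor(s["image"],cv2.COLOR_RGB2HSV))
print("pencil",rect(s,win((H>30)&(V<115)&(S>50),165,150,190,262),.0175))
print("timer",rect(s,win(V>150,340,175,385,217)|win((V<90),355,180,382,200),.027))
print("tin",rect(s,win((V>140)&(S<75),345,222,392,275),.063))
print("cap",rect(s,win(V<75,390,190,412,262),.0195)); print("mbody",rect(s,win(V>140,392,180,410,262),.0195))
E
```

```text
pencil {'c': array([417.6, 130.9]), 'size': array([16. , 55.5], dtype=float32), 'ang': 89.4, 'cen': array([416.5, 130.9]), 'px': array([177., 258.])}
timer {'c': array([ 554.1, -309.2]), 'size': array([62.2, 66.6], dtype=float32), 'ang': 89.4, 'cen': array([ 553.9, -308.8]), 'px': array([367., 197.])}
tin {'c': array([ 437.7, -307.2]), 'size': array([63.1, 69.5], dtype=float32), 'ang': 179.6, 'cen': array([ 438.7, -306.8]), 'px': array([372., 249.])}
cap {'c': array([ 454.8, -389.7]), 'size': array([18.2, 43.7], dtype=float32), 'ang': 178.1, 'cen': array([ 454.9, -389.7]), 'px': array([403., 239.])}
mbody {'c': array([ 498.9, -385.5]), 'size': array([ 39., 187.], dtype=float32), 'ang': 178.2, 'cen': array([ 500.5, -379.8]), 'px': array([398., 217.])}
```

View pics/m12.png

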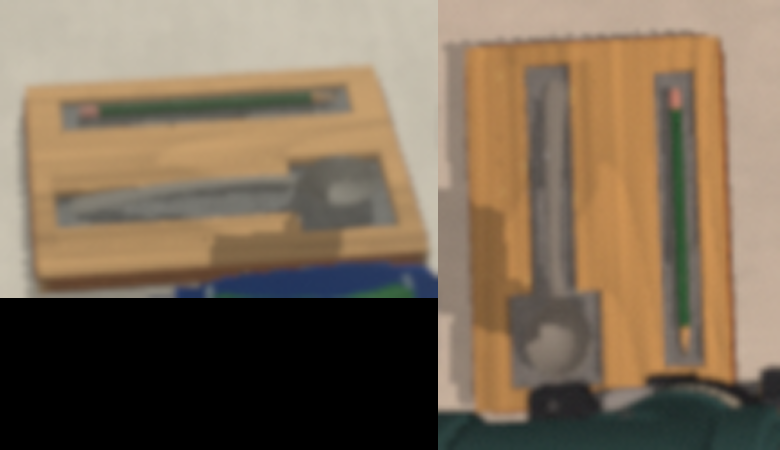

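```bash
python3 -c "
from bench import robot
print(robot.close_job())"
```

```text
the job is handed in; nothing more can be done
None
```

I placed all five things in their recesses, left the two cupping bowls untouched and handed the job in at about 39 s; the hand-in gave no verdict, and I judged each thing's seating by eye from the pictures, with rough position checks for the tin, timer and marker.

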